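# Swap the priming cup for the vial rack and slide the open vial under the dispensing needle

### The arm

A 7-joint arm with a two-finger parallel gripper is mounted at the origin on the work surface. World frame = base frame: x ahead of the robot, y to its left, z up, the work surface at z = 0. Lengths are in m, angles in rad, forces in N, time in s.
With the tool pointing down it reaches from about 0.4 to 0.85 m from the base axis. Payload 10.4 kg.
Tool frame: the origin (TCP) lies midway between the tips of the shut fingers; the grasp point (between the pads) lies 19 mm behind it (manip.grasp_offset is the distance from the TCP to the grasp point, in m); z points along the fingers, y is the line along which they close (so a half turn about z gives the same grasp; the last joint's range is limited). The gripper opens to 85 mm and grips with 20 to 120 N. Pads are 22 mm wide; open, the fingers measure 114 mm over their backs; the gripper's body (76 mm by 85 mm) begins 54 mm behind the grasp point. The pads swing forward as they close: fully open they stand 13 mm farther back than shut.
Start: joints at [-1.243, 0.332, -0.065, 1.46, 0.022, 1.35, -0.088], TCP at [0.215, 0.587, 0.231] pointing down, gripper open.
Joint ranges: [-2.6, 2.6], [-0.5, 2.12], [-1.47, 1.34], [0.16, 2.42], [-1.27, 4.41], [0.06, 2.06], [-2.6, 2.6]. Speed limits (rad/s): [2.22, 2.22, 2.79, 2.79, 3.14, 3.14, 3.14].

### API

Orientations are given as a unit quaternion [x, y, z, w].
In Python, from workcell import manip, eyes, telemetry gives the robot as it stands (manip), with the cameras (eyes) and the readings (telemetry).
- The arm moves only by the tool inch_along, called after ">>>" by a JSON object that holds its "api" and its "payload", one argument or row to a line. Schema: {"type":"object","properties":{"increments":{"type":"array","items":{"type":"number"},"minItems":7,"maxItems":140},"force":{"type":"number"},"only":{"type":"string"},"quiet":{"type":"boolean"},"lines":{"type":"string"}},"required":["increments"],"additionalProperties":false}. increments is one flat list of numbers that holds 1 to 20 rows one after another, with no inner brackets; each row has 7 numbers: a rotation vector rx, ry, rz in rad, then dx, dy, dz in m, then the opening from 0.0 (shut) to 1.0 (fully open); each row is the pose to reach, as a shift and turn from the pose commanded when the call began, along the tool's axes at that moment; what a row does not reach only later rows make up. A row lasts 1/8 s, in which the tool goes at most 0.0625 m and 0.188 rad, less where a joint would pass 70% of its speed; a pose out of reach is approached as far as the arm can. The fingers move at their own pace and stop on an object; force is the grip in N (left out, the last holds). Time passes only in rows, so rows that do not move let the fingers close. The tool returns the time, the measured TCP pose, the force, the opening and the grip force at its end. only (a regular expression) keeps the lines of the reply that match it, lines (a string "A,B") keeps lines A to B, and quiet returns only ok. Input that does not fit is refused with a message, and nothing moves.
- telemetry.get_obs(): the state, without advancing time (a new reading comes with each control period).
- eyes.camera(name): name is "scene" or "top" or "wrist"; returns the picture (384x512x3 uint8, blue, green, red); there is no depth.
- eyes.calibration(name): a dict with "fx", "fy", "cx", "cy" (pixels), "world_from_camera" (4x4, takes a point from camera to world coordinates); the wrist camera has in their place "tool_from_camera" (4x4, takes a point from camera to tool coordinates, whose origin is the TCP and whose axes are the flange's). Camera axes: x right, y up, looking along -z (the intrinsics and any distortion apply to the point x, -y, -z); pixel columns grow to the right and rows downward; lengths in m; the calibration is good to about 2 mm. A picture is of the moment at which its call begins: read the wrist's pose just before it. calibration takes no time and is no camera call.
- manip.hand_in(): hands the job in; it is judged then, once.
The state is a dict: "clock": time; "joint_pos": joint angles; "joint_velocities": joint speeds; "tau": joint torques, N m; "position": TCP position; "ee_rot": TCP orientation; "ft_force": force on the tool from outside, world axes, zero at the start; "torque": the same for the moment, N m; "grip_width": opening from 0.0 (shut) to 1.0 (fully open); "grasp_force": force on a finger pad.
Only numpy, scipy, OpenCV 4.12 (cv2) and the standard library are available. Lean on these libraries where they do the work, as an engineer would, in place of code of your own. Each camera call takes 0.05 s, during which the arm holds its last target. There are 200 camera calls.

### The job

The dispenser has been primed: take the priming cup out from under the needle and stand it upright in the white spill tray, beside the bottle already in there. Then carry the vial rack, upright, onto the stand's base plate, put it down in front of the needle and let go, and from there slide it in along the plate until the open (uncapped) vial is centred under the needle; leave it standing there. Never touch the needle or its head, never lift the rack under it, keep all five vials seated and leave everything else where it stands.

Things in the scene. Friction and masses are not known exactly. Their poses are not given: they have to be found in the camera images.
- station: fixed dispensing stand; origin: centre of the underside of its flat open base plate, 360 (x) by 260 (y) by 12 mm thick. Its x axis points from the open front edge (robot side) to the back. A 24 mm post stands at x +150, y +100 (collar 52 mm, 20 mm high); a 26 mm wide arm, 244 to 266 mm above the bench, runs from it to the head at x +40, y 0
- nozzle: dispensing head and needle, part of the stand, not to be touched; origin at bench level straight below the needle (stand x +40, y 0). A 5 mm needle hangs down to 90 mm above the bench; a white nose from 138, a 26 mm white barrel from 156 to 241, a 34 mm black body from 240 to 305 mm above the bench
- needle_tip (a point): the needle's lower end, 90 mm above the bench (78 mm above the plate)
- cup: white plastic priming cup, 68 mm across, 58 mm high, 90 g, on the plate under the needle; origin: centre of its underside. Its strap handle, 10 mm thick (y), reaches to -x: a level top bar to x -81, z 43 to 55, a drop at x -75 and a lower bar at z 18; grip at x -66, z 46, with the gripper leaning back some 30 degrees to clear the head. The handle points roughly to the stand's front
- tray: fixed shallow white spill tray on the bench, 150 (x) by 190 (y) by 14 mm high, wall and floor 3 mm; origin: centre of its underside. To the robot's left or right of the stand. A small bottle stands in its +y half, the -y half is free (about y -50)
- rack: grey plastic vial rack, 0.25 to 0.45 kg plus five 30 g vials, on the bench on the other side of the stand from the tray. Origin: centre of the block's underside; block 124 (x) by 90 (y) by 38 mm, six square pockets (x -38, 0, +38; y -22, +22; floor at z 5). A tongue and fin stick out to x -127. Vial caps reach z 67, the carrying plate z 112. It slides easily on the plate
- carry_grip (a point): grip point on the rack's carrying plate: an upright plate between the two rows, 50 mm long (rack x), 8 mm thick (rack y); the point is on the rack's middle at z 98, 14 mm below the plate's top. Axes as the rack's. Under the needle the head leaves no room for a gripper here; with the rack's middle 95 mm in front of the needle it does
- pull_grip (a point): grip point on the rack's pull fin: an upright fin at the rack's -x end, 40 mm long (rack x, -127 to -87), 8 mm thick (rack y), top 62 mm above the rack's underside; this point is at x -107, z 44. Axes as the rack's. A gripper leaning back about 25 degrees, away from the needle, clears the head
- open_vial: the one vial without a cap: amber glass, 28 mm across, 60 mm high with a 21 mm open neck, in any one of five pockets of the rack (never the one at x +38, y +22); origin: centre of its underside
- mouth (a point): centre of the open vial's mouth, 60 mm above its underside
- vial1: capped vial in the rack: amber glass, 28 mm across, 62 mm high, white screw cap; origin at its underside
- vial2: another capped vial in the rack, same
- vial3: another capped vial in the rack, same
- vial4: another capped vial in the rack, same
- stage_vial: bystander: capped vial 28 mm across, 62 mm high, standing on the stand's plate near its front right (-y) corner; origin at its underside
- media_bottle: bystander: amber bottle with blue cap, 66 mm across, 135 mm high, standing close to the rack's pull fin; origin at its underside
- tray_bottle: bystander: small clear bottle with blue cap, 48 mm across, 100 mm high, in the tray; origin at its underside
- jar: bystander: glass jar 84 mm across, 145 mm high, beyond the rack or tray; origin at its underside
- dishes: bystander: stack of culture dishes 92 mm across, 96 mm high; origin at its underside
- wash_bottle: bystander: white plastic bottle 72 mm across, 150 mm high; origin at its underside

How it is judged:
On the way, in this order (a step that is already met when the one before it is completed fails the run):
1. the priming cup stands upright in the spill tray, let go (x of cup in the frame of tray between -0.045 and 0.045 m and y of cup in the frame of tray between -0.063 and 0.063 m and z of cup in the frame of tray below 0.008 m and angle between cup's own z axis and vertical below 0.08 rad and contact force between the fingers and cup below 0.3 N and linear speed of cup below 0.02 m/s), for 0.2 s.
2. the rack stands flat on the base plate, let go, with the open vial still more than 30 mm from under the needle (z of rack in the frame of station between 0.008 and 0.016 m and angle between rack's own z axis and vertical below 0.04 rad and x of rack in the frame of station between -0.16 and 0.16 m and y of rack in the frame of station between -0.1 and 0.1 m and contact force between the fingers and rack below 0.3 N and linear speed of rack below 0.02 m/s and horizontal distance between mouth and needle_tip above 0.03 m), for 0.2 s.
At the end, for the whole second after the job is handed in: The open vial's mouth is centred within 5 mm (horizontally) under the needle tip; the rack stands flat on the base plate, at rest and let go, with all five vials down in their pockets; the cup stands upright on the floor of the spill tray (horizontal distance between mouth and needle_tip below 0.005 m and z of rack in the frame of station between 0.008 and 0.016 m and angle between rack's own z axis and vertical below 0.04 rad and x of rack in the frame of station between -0.16 and 0.16 m and y of rack in the frame of station between -0.1 and 0.1 m and z of each of open_vial, vial1, vial2, vial3, vial4 in the frame of rack below 0.012 m and linear speed of rack below 0.01 m/s and contact force between the fingers and rack below 0.3 N and x of cup in the frame of tray between -0.045 and 0.045 m and y of cup in the frame of tray between -0.063 and 0.063 m and z of cup in the frame of tray below 0.008 m and angle between cup's own z axis and vertical below 0.08 rad and linear speed of cup below 0.02 m/s); the robot touches nothing.
It fails at once if the needle or its head is touched (contact force between nozzle and anything else above 0.5 N).
It fails at once if the rack is lifted off the plate (more than 8 mm) with the open vial within 30 mm of under the needle (horizontal distance between mouth and needle_tip below 0.03 m and z of rack in the frame of station above 0.02 m).
It fails at once if the rack is tipped by more than 20 degrees (angle between rack's own z axis and vertical above 0.35 rad).
It fails at once if a bystander is pushed more than 20 mm or knocked over (distance of any of stage_vial, media_bottle, tray_bottle, jar, dishes, wash_bottle from where it was at the start of the episode above 0.02 m or angle between any of stage_vial, media_bottle, tray_bottle, jar, dishes, wash_bottle's own z axis and vertical above 0.3 rad).
It also fails if it takes over 72 s, if anything falls off the work surface, if the arm or the gripper's body presses on something with over 40 N, if the wrist force passes 120 N, or if a joint passes its speed limit or range.

## Working session

There is one attempt and no reset: what is moved stays moved. The work goes in short steps, Python scripts to look and compute and a tool call to move; the robot and the scene stay as the last step left them, time stands still between calls to the robot, and variables do not carry over. Pictures are saved under pics/ and viewed, at most 13 in all, crops included, and the job is handed in when it is done.

```bash
ls; mkdir -p pics
```

Run:
```python
from workcell import manip, eyes, telemetry
import cv2,numpy as np
np.set_printoptions(precision=4,suppress=True)
o=telemetry.get_obs();print(o['clock'],o['position'],o['ee_rot'],manip.grasp_offset)
for n in("scene","top","wrist"):
    c=eyes.calibration(n);print(n,c)
    cv2.imwrite(f"pics/{n}0.png",eyes.camera(n))
a=cv2.imread("pics/scene0.png");b=cv2.imread("pics/top0.png")
```

```text
pics
workcell.py
0.0 [0.2146 0.5866 0.2305] [ 0.1745  0.9847 -0.0007 -0.0001] 0.0187
scene {'fx': 378.0076574269214, 'fy': 378.0076574269214, 'cx': 252.3145092848437, 'cy': 195.2485185652577, 'world_from_camera': array([[-0.8625, -0.321 ,  0.3912,  1.0476],
       [ 0.506 , -0.5296,  0.6808,  0.9334],
       [-0.0114,  0.7851,  0.6192,  0.9657],
       [ 0.    ,  0.    ,  0.    ,  1.    ]])}
top {'fx': 374.1516061880424, 'fy': 374.1516061880424, 'cx': 259.00582359652844, 'cy': 192.6447758204049, 'world_from_camera': array([[ 0.082 ,  0.9759, -0.2022,  0.283 ],
       [-0.9966,  0.0795, -0.0204, -0.0391],
       [-0.0038,  0.2032,  0.9791,  1.1658],
       [ 0.    ,  0.    ,  0.    ,  1.    ]])}
wrist {'fx': 323.1528380294167, 'fy': 323.1528380294167, 'cx': 250.59282927830859, 'cy': 191.54997326605937, 'tool_from_camera': array([[-0.0006,  0.9457,  0.3251,  0.0844],
       [ 1.    ,  0.0004,  0.0005,  0.0002],
       [ 0.0004,  0.3251, -0.9457, -0.1437],
       [ 0.    ,  0.    ,  0.    ,  1.    ]])}
```

Run:
```python
import cv2
for n in("scene","top"):
    a=cv2.imread(f"pics/{n}0.png");cv2.imwrite(f"pics/{n}0b.png",cv2.resize(a,(800,600),interpolation=cv2.INTER_CUBIC))
```

```text
(no output)
```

View pics/top0b.png

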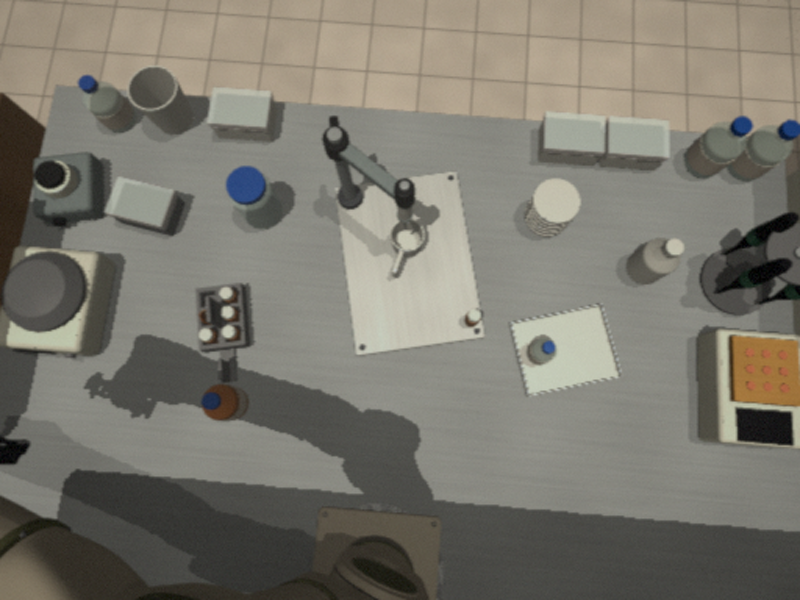

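View pics/scene0b.png

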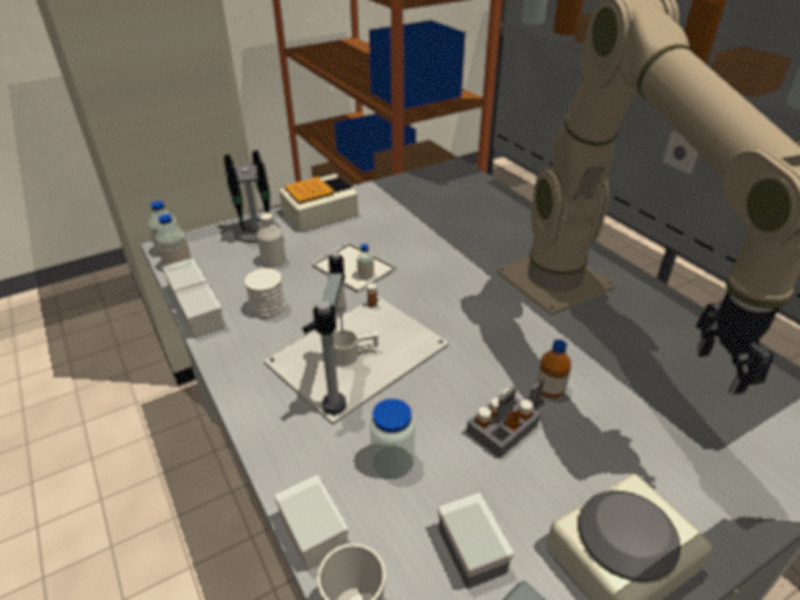

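The top view shows the plate with corners near (340,190), (457,173), (483,335) and (357,353), and the cup at (408,237) with its handle running to (395,275). The tray is on the right with its bottle in the left half. The rack is on the left at (222,318), fin toward the robot, media bottle close to the fin. The scene view confirms this layout.

Create h.py:
```python
import numpy as np,cv2,json
from scipy.spatial.transform import Rotation as R
from workcell import manip, eyes, telemetry
np.set_printoptions(precision=4,suppress=True)
def tool(o=None):
    o=o or telemetry.get_obs(); T=np.eye(4);T[:3,:3]=R.from_quat(o['ee_rot']).as_matrix();T[:3,3]=o['position'];return T
def snap(n,f):
    T=tool();c=eyes.calibration(n);im=eyes.camera(n)
    W=T@c['tool_from_camera'] if n=='wrist' else c['world_from_camera']
    cv2.imwrite(f'pics/{f}.png',im);K=[c['fx'],c['fy'],c['cx'],c['cy']]
    json.dump(dict(W=np.asarray(W).tolist(),K=K),open(f'pics/{f}.json','w'));return im
def cam(f): d=json.load(open(f'pics/{f}.json'));return np.array(d['W']),d['K']
def ray(f,u,v):
    W,K=cam(f);d=W[:3,:3]@[(u-K[2])/K[0],-(v-K[3])/K[1],-1];return W[:3,3],d/np.linalg.norm(d)
def onz(f,u,v,z): p,d=ray(f,u,v);return p+d*(z-p[2])/d[2]
def proj(f,P):
    W,K=cam(f);q=np.linalg.inv(W)@np.append(P,1);return np.array([K[2]-K[0]*q[0]/q[2],K[3]+K[1]*q[1]/q[2]])
def tri(*obs):
    A=np.zeros((3,3));b=np.zeros(3)
    for f,u,v in obs:
        p,d=ray(f,u,v);M=np.eye(3)-np.outer(d,d);A+=M;b+=M@p
    x=np.linalg.solve(A,b);return x,[np.linalg.norm(np.cross(x-ray(*o)[0],ray(*o)[1])) for o in obs]
def frame(p,yaw): T=np.eye(4);T[:3,:3]=R.from_euler('z',yaw).as_matrix();T[:3,3]=p;return T
def go(target_R,target_grasp=None,tcp=None):
    """rotvec and shift in current tool axes to reach"""
    T=tool();g=np.asarray(tcp) if tcp is not None else np.asarray(target_grasp)+target_R[:,2]*manip.grasp_offset
    print('rotvec',R.from_matrix(T[:3,:3].T@target_R).as_rotvec(),'shift',T[:3,:3].T@(g-T[:3,3]),'tcp',g)
```

Run:
```python
from h import *
for n in("scene","top"):
    c=eyes.calibration(n);json.dump(dict(W=c['world_from_camera'].tolist(),K=[c[k] for k in('fx','fy','cx','cy')]),open(f'pics/{n}0.json','w'))
s=.64
P=lambda u,v,z:onz('top0',u*s,v*s,z)
pl=np.array([P(340,190,.012),P(457,173,.012),P(483,335,.012),P(357,353,.012)]);print('plate',pl,pl.mean(0))
print('cup',P(408,237,.07),P(394,275,.067),tri(('top0',408*s,237*s),('scene0',345*s,340*s)))
print('tray',[P(*q,.014) for q in[(511,322),(602,305),(620,377),(530,394)]])
print('rack',[P(*q,.038) for q in[(196,287),(247,284),(249,347),(200,351)]],'fin',P(228,365,.062))
print('media',P(212,402,.135),'head',P(405,187,.305),'dish',P(556,200,.096),'wash',P(674,247,.15),'traybot',P(548,348,.1),'stage',P(475,316,.062),'jar',P(246,185,.145))
```

```text
plate [[ 0.7475  0.1398  0.012 ]
 [ 0.8053 -0.1025  0.012 ]
 [ 0.4651 -0.1761  0.012 ]
 [ 0.4089  0.0704  0.012 ]] [ 0.6067 -0.0171  0.012 ]
cup [ 0.6375 -0.0123  0.07  ] [0.5596 0.0086 0.067 ] (array([ 0.6393, -0.011 ,  0.0595]), [np.float64(0.0017848353658555295), np.float64(0.0017848353658555117)])
tray [array([ 0.4955, -0.2301,  0.014 ]), array([ 0.5449, -0.4105,  0.014 ]), array([ 0.4037, -0.4475,  0.014 ]), array([ 0.3565, -0.2734,  0.014 ])]
rack [array([0.5106, 0.3992, 0.038 ]), array([0.5249, 0.2991, 0.038 ]), array([0.4005, 0.2781, 0.038 ]), array([0.3851, 0.3718, 0.038 ])] fin [0.3609 0.3062 0.062 ]
media [0.2897 0.3019 0.135 ] head [ 0.6427 -0.0067  0.305 ] dish [ 0.7268 -0.2925  0.096 ] wash [ 0.6316 -0.4946  0.15  ] traybot [ 0.4369 -0.2855  0.1   ] stage [ 0.4927 -0.1529  0.062 ] jar [0.6897 0.2948 0.145 ]
```

Run:
```python
import cv2,numpy as np
a=cv2.imread("pics/top0.png")[100:240,120:400]
cv2.imwrite("pics/m1.png",cv2.resize(a[:,90:210],None,fx=4.2,fy=4.2,interpolation=cv2.INTER_CUBIC))
```

>>> {"api": "inch_along", "payload": {
  "increments": [0, 0, 0.1, 0, 0, -0.06, 1, 0, 0, 0.2, 0, 0, -0.1, 1, 0, 0, 0.3, 0, 0, -0.1, 1]
}}

```text
clock: 0.52
position: [0.2151, 0.588, 0.3351]
ee_rot: [0.321, 0.947, 0.003, -0.0]
ft_force: [-0.7, -0.2, -0.2]
grip_width: 1.0
grasp_force: 0.0
```

View pics/m1.png

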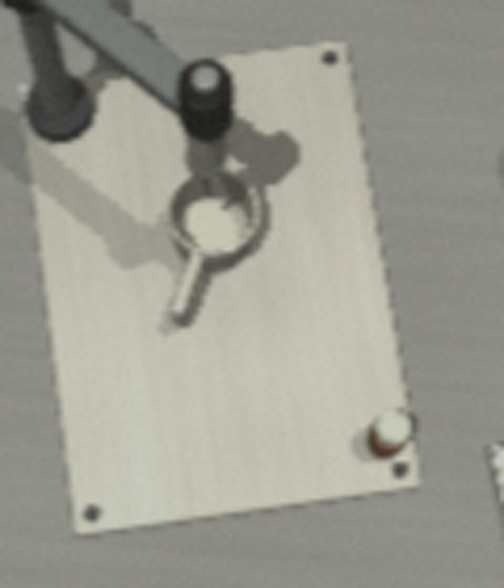

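The crop shows plate corners at (349,43), (420,486), (76,533) and (24,90) in crop pixels. The cup rim is centred at about (217,220) and the handle end is at about (181,322).

Add to h.py:
```python
def down(yaw,lean=0):
    """tool pointing down, tool x = -(cos,sin)yaw, leaning back (body toward -x of yaw) by lean"""
    return R.from_euler('z',yaw).as_matrix()@R.from_euler('y',-lean).as_matrix()@np.array([[-1,0,0],[0,1,0],[0,0,-1.]])
```

Run:
```python
from h import *
P=lambda u,v,z:onz('top0',210+u/4.2,100+v/4.2,z)
c=np.array([P(349,43,.012),P(420,486,.012),P(76,533,.012),P(24,90,.012)]);print(c,[np.linalg.norm(c[i]-c[i-1]) for i in range(4)])
m=[[.18,-.13],[-.18,-.13],[-.18,.13],[.18,.13]]
A=np.array(m)@np.array([1,1j]);B=c[:,:2]@np.array([1,1j]);r=np.vdot(A,B-B.mean());psi=np.angle(r);print('station',B.mean(),psi,np.abs(B-B.mean()-A*np.exp(1j*psi)))
n=B.mean()+.04*np.exp(1j*psi);print('needle',n, 'proj tip',(proj('top0',[n.real,n.imag,.09])-[210,100])*4.2)
print('cup',P(217,220,.07),P(181,322,.067))
print(down(psi,.5)[:,2])
go(down(psi),tcp=[.40,.36,.34])
```

```text
[[ 0.8072 -0.1044  0.012 ]
 [ 0.4612 -0.1791  0.012 ]
 [ 0.4057  0.0713  0.012 ]
 [ 0.7476  0.146   0.012 ]] [np.float64(0.257449698392526), np.float64(0.35395275820569605), np.float64(0.2564402594717403), np.float64(0.34994089284757207)]
station (0.6054177763782632-0.016548087352972196j) 0.21798178994413003 [0.0021 0.0047 0.0042 0.0064]
needle (0.6444712121683863-0.007897702795813397j) proj tip [209.4829 198.6282]
cup [ 0.6354 -0.0141  0.07  ] [0.5577 0.0056 0.067 ]
[ 0.4681  0.1037 -0.8776]
rotvec [ 0.006   0.0004 -0.8721] shift [-0.2855 -0.0684 -0.0059] tcp [0.4  0.36 0.34]
```

>>> {"api": "inch_along", "payload": {
  "increments": [0, 0, -0.87, -0.286, -0.068, -0.01, 1, 0, 0, -0.87, -0.286, -0.068, -0.01, 1, 0, 0, -0.87, -0.286, -0.068, -0.01, 1, 0, 0, -0.87, -0.286, -0.068, -0.01, 1, 0, 0, -0.87, -0.286, -0.068, -0.01, 1, 0, 0, -0.87, -0.286, -0.068, -0.01, 1, 0, 0, -0.87, -0.286, -0.068, -0.01, 1]
}}

```text
clock: 1.4
position: [0.4006, 0.3601, 0.3411]
ee_rot: [-0.109, 0.994, 0.0, -0.0]
ft_force: [0.0, 0.1, -0.4]
grip_width: 1.0
grasp_force: 0.0
```

Run:
```python
from h import *
im=snap('wrist','r1')
go(down(.21),tcp=[.46,.03,.27])
```

```text
rotvec [ 0.0002 -0.0007  0.0097] shift [ 0.0136 -0.3357  0.071 ] tcp [0.46 0.03 0.27]
```

>>> {"api": "inch_along", "payload": {
  "increments": [0, 0, 0, 0, -0.06, 0, 1, 0, 0, 0, 0, -0.12, 0, 1, 0, 0, 0, 0, -0.12, 0, 1],
  "quiet": true
}}

```text
ok
```

```bash
python3 -c "
from h import *
snap('wrist','r2')"
```

>>> {"api": "inch_along", "payload": {
  "increments": [0, 0, 0, 0.014, -0.215, 0.07, 1, 0, 0, 0, 0.014, -0.215, 0.07, 1, 0, 0, 0, 0.014, -0.215, 0.07, 1, 0, 0, 0, 0.014, -0.215, 0.07, 1, 0, 0, 0, 0.014, -0.215, 0.07, 1]
}}

```text
clock: 2.5
position: [0.4601, 0.0288, 0.2705]
ee_rot: [-0.108, 0.994, -0.0, -0.001]
ft_force: [0.2, 0.2, 1.2]
grip_width: 0.999
grasp_force: 0.0
```

Run:
```python
from h import *
im=snap('wrist','c1')
a=[cv2.imread(f'pics/{n}.png') for n in('r1','c1')]
b=[cv2.imread(f'pics/{n}.png') for n in('r2',)]
cv2.imwrite('pics/m2.png',cv2.resize(a[0],(800,600),interpolation=cv2.INTER_CUBIC))
cv2.imwrite('pics/m3.png',cv2.resize(a[1],(800,600),interpolation=cv2.INTER_CUBIC))
```

```text
(no output)
```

View pics/m3.png

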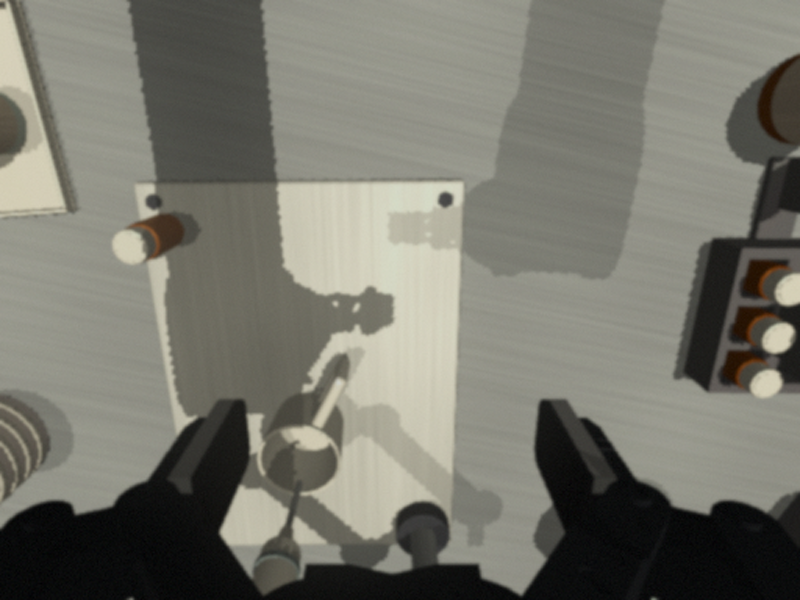

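Wrist view c1: front plate corners at (137,182) and (463,181), cup rim centre about (300,456), handle top bar from (322,425) to its end near (344,378). The dark drop face runs on to (345,352), and the needle tip is about (295,442).

Run:
```python
from h import *
s=.64
P=lambda u,v,z:onz('c1',u*s,v*s,z)
fr=P(137,182,.012);fl=P(463,181,.012);d=fl-fr;print(fr,fl,np.linalg.norm(d),'yaw',np.arctan2(-d[0],d[1]))
print('screws',P(153,201,.012),P(446,200,.012))
yaw=np.arctan2(-d[0],d[1])
st=(fr+fl)/2+.18*np.array([np.cos(yaw),np.sin(yaw),0]);print('station',st,'needle',st+.04*np.array([np.cos(yaw),np.sin(yaw),0]))
T=lambda a,b:tri(('c1',a[0]*s,a[1]*s),('top0',210+b[0]/4.2,100+b[1]/4.2))
print('barend',P(344,378,.067),T((344,378),(181,320)))
print('cup rim',P(300,457,.07),T((300,457),(217,220)))
print('stage cap',T((129,246),(391,430)), 'tip', P(295,442,.09))
print('barpt',P(322,425,.067),P(333,402,.067))
```

```text
[ 0.4606 -0.1742  0.012 ] [0.4052 0.074  0.012 ] 0.25431457592827156 yaw 0.21955250584793495
screws [ 0.4728 -0.161   0.012 ] [0.4223 0.0647 0.012 ]
station [ 0.6086 -0.0109  0.012 ] needle [ 0.6476 -0.0022  0.012 ]
barend [0.5642 0.0146 0.067 ] (array([0.5564, 0.0098, 0.0803]), [np.float64(0.004653946313785476), np.float64(0.004653946313785479)])
cup rim [ 0.6402 -0.0069  0.07  ] (array([ 0.6338, -0.0104,  0.0773]), [np.float64(0.003930899423834452), np.float64(0.00393089942383439)])
stage cap (array([ 0.4908, -0.1484,  0.0754]), [np.float64(0.001414229432908512), np.float64(0.0014142294329084278)]) tip [ 0.6126 -0.0117  0.09  ]
barpt [0.609  0.0052 0.067 ] [0.5867 0.0101 0.067 ]
```

View pics/m2.png

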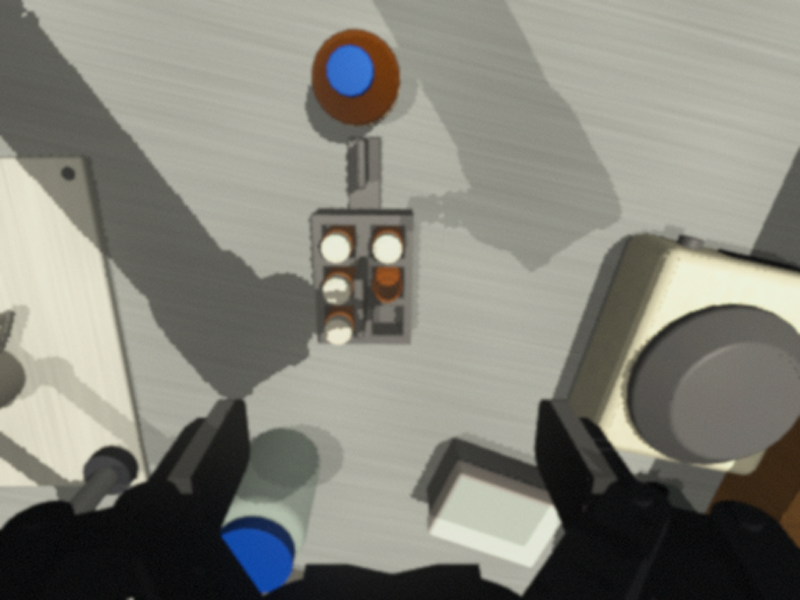

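Wrist view r1 shows the rack at about (362,277) with its fin toward the robot. Four white caps are at (337,247), (387,247), (337,290) and (339,330). The open amber vial is at (387,284), i.e. the pocket at x 0, y +22. The empty pocket is at (387,320) = x +38, y +22, as specified.

Run:
```python
from h import *
snap('wrist','c2');print(tool()[:3,3]);print(np.abs(cv2.imread('pics/c2.png').astype(int)-cv2.imread('pics/c1.png')).mean())
print(proj('c1',[.6465,-.005,.09])/.64,proj('c1',[.6465,-.005,.012])/.64)
a=-.26;Rt=down(a,.52);g=np.array([.573,.008,.058]);go(Rt,g-.09*Rt[:,2])
```

```text
[0.4603 0.0317 0.2713]
3.387269761827257
[296.7561 480.1436] [311.854  423.9664]
rotvec [ 0.1254 -0.5101  0.4705] shift [-0.0734 -0.0315  0.1514] tcp [0.5388 0.0171 0.1199]
```

>>> {"api": "inch_along", "payload": {
  "increments": [0.125, -0.51, 0.47, -0.073, -0.031, 0.15, 0.6, 0.125, -0.51, 0.47, -0.073, -0.031, 0.15, 0.6, 0.125, -0.51, 0.47, -0.073, -0.031, 0.15, 0.6, 0.125, -0.51, 0.47, -0.073, -0.031, 0.15, 0.6, 0.125, -0.51, 0.47, -0.073, -0.031, 0.15, 0.6, 0.125, -0.51, 0.47, -0.073, -0.031, 0.15, 0.6, 0.125, -0.51, 0.47, -0.073, -0.031, 0.15, 0.6, 0.125, -0.51, 0.47, -0.073, -0.031, 0.15, 0.6]
}}

```text
clock: 3.6
position: [0.5387, 0.0157, 0.1217]
ee_rot: [0.126, 0.958, -0.033, 0.255]
ft_force: [0.5, -0.4, 0.1]
grip_width: 0.599
grasp_force: 0.0
```

Run:
```python
from h import *
a=snap('wrist','c3');print(tool()[:3,3])
# montage: c2 crop (cup) and c3 crop
b=cv2.imread('pics/c2.png')
A=cv2.resize(a,(440,330),interpolation=cv2.INTER_CUBIC)
B=cv2.resize(b[200:384,130:310],None,fx=3,fy=3,interpolation=cv2.INTER_CUBIC)[:330*2]
C=np.zeros((600,800,3),np.uint8)
c=a[90:290,160:350];cc=cv2.resize(c,None,fx=2.1,fy=3,interpolation=cv2.INTER_CUBIC)
C[:552,:400]=cv2.resize(b[200:384,150:284],(400,552),interpolation=cv2.INTER_CUBIC)  # ~2.985x3
C[:300,400:]=cv2.resize(a,(400,300),interpolation=cv2.INTER_AREA)
C[300:600,400:]=cv2.resize(a[150:300,150:350],(400,300),interpolation=cv2.INTER_CUBIC)
cv2.imwrite('pics/m4.png',C)
```

```text
[0.5387 0.0154 0.1216]
```

View pics/m4.png

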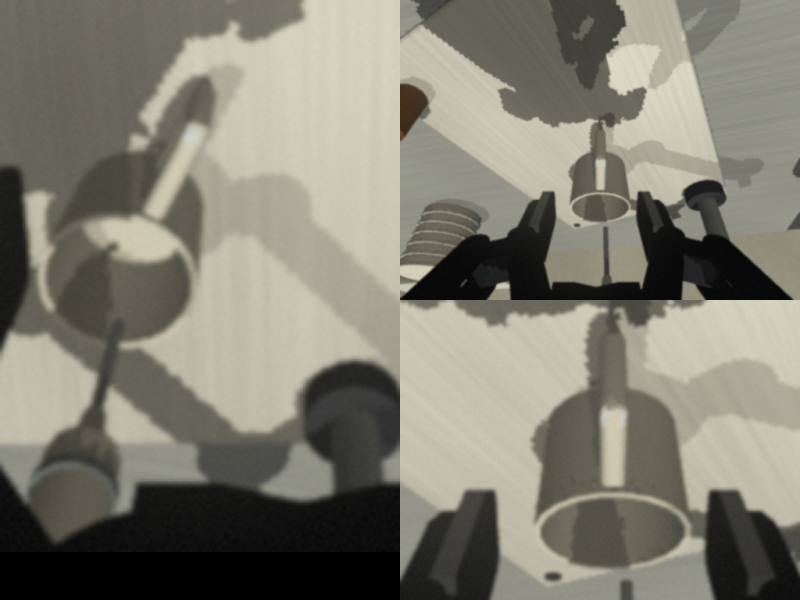

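Left panel (c2): rim centre (118,279), handle bar end (190,128), needle tip (117,322). Bottom right panel (c3): rim centre (613,531), bar end (613,410), needle tip (626,580). The handle lies straight ahead between the open fingers.

Run:
```python
from h import *
q2=lambda u,v:('c2',150+u/2.985,200+v/3)
q3=lambda u,v:('c3',150+(u-400)/2,150+(v-300)/2)
for n,a,b in(('rim',(118,279),(613.5,531)),('barend',(190,128),(613,410)),('barin',(155,215),(613,485)),('tip',(117,322),(626,580))):
    print(n,tri(q2(*a),q3(*b)),onz(*q3(*b),{'rim':.07,'tip':.09}.get(n,.067)),onz(*q2(*a),{'rim':.07,'tip':.09}.get(n,.067)))
```

```text
rim (array([ 0.6431, -0.007 ,  0.0695]), [np.float64(0.00039186025004879103), np.float64(0.00039186025004877005)]) [ 0.6424 -0.0065  0.07  ] [ 0.6425 -0.0074  0.07  ]
barend (array([0.5704, 0.0105, 0.0626]), [np.float64(0.0011388932674637339), np.float64(0.0011388932674637109)]) [0.5659 0.0127 0.067 ] [0.5675 0.0095 0.067 ]
barin (array([0.6088, 0.0022, 0.069 ]), [np.float64(0.00041606885112039206), np.float64(0.00041606885112043803)]) [0.6116 0.0011 0.067 ] [0.6103 0.0026 0.067 ]
tip (array([ 0.6476, -0.0031,  0.0901]), [np.float64(0.00030901032376693457), np.float64(0.00030901032376691554)]) [ 0.648  -0.0028  0.09  ] [ 0.6475 -0.0034  0.09  ]
```

Run:
```python
from h import *
Rt=down(-.235,.52);go(Rt,[.5786,.0083,.058])
```

```text
rotvec [-0.0128  0.0003 -0.0232] shift [-0.0034  0.0037  0.094 ] tcp [0.5876 0.0061 0.0418]
```

>>> {"api": "inch_along", "payload": {
  "increments": [-0.013, 0, -0.023, -0.003, 0.004, 0.05, 0.6, -0.013, 0, -0.023, -0.003, 0.004, 0.094, 0.6, -0.013, 0, -0.023, -0.003, 0.004, 0.094, 0.6, -0.013, 0, -0.023, -0.003, 0.004, 0.094, 0, -0.013, 0, -0.023, -0.003, 0.004, 0.094, 0, -0.013, 0, -0.023, -0.003, 0.004, 0.094, 0, -0.013, 0, -0.023, -0.003, 0.004, 0.094, 0, -0.013, 0, -0.023, -0.003, 0.004, 0.094, 0],
  "force": 40
}}

```text
clock: 4.65
position: [0.5876, 0.007, 0.043]
ee_rot: [0.113, 0.959, -0.029, 0.257]
ft_force: [-8.0, 1.0, 12.7]
grip_width: 0.104
grasp_force: 44.0
```

Run:
```python
from h import *
T=tool();print(T[:3,2]);
inv=lambda w:T[:3,:3].T@np.array(w)
d=np.array([np.cos(.22),np.sin(.22),0])
print('up8',inv([0,0,.008]),'up8back120',inv(-.12*d+[0,0,.008]),'up60back120',inv(-.12*d+[0,0,.06]))
```

```text
[ 0.4856 -0.1145 -0.8666]
up8 [-0.004   0.     -0.0069] up8back120 [ 0.0894 -0.0527 -0.0608] up60back120 [ 0.0634 -0.0526 -0.1059]
```

>>> {"api": "inch_along", "payload": {
  "increments": [0, 0, 0, -0.004, 0, -0.007, 0, 0, 0, 0, -0.004, 0, -0.007, 0, 0, 0, 0, 0.03, -0.02, -0.025, 0, 0, 0, 0, 0.06, -0.036, -0.043, 0, 0, 0, 0, 0.089, -0.053, -0.061, 0, 0, 0, 0, 0.063, -0.053, -0.106, 0, 0, 0, 0, 0.063, -0.053, -0.106, 0]
}}

```text
clock: 5.52
position: [0.4699, -0.0206, 0.1034]
ee_rot: [0.114, 0.959, -0.03, 0.256]
ft_force: [0.3, -0.5, -1.5]
grip_width: 0.106
grasp_force: 41.9
```

Run:
```python
from h import *
s=.64
q=[(511,322),(602,305),(620,377),(530,394)] # BL? : back-left, back-right, front-right, front-left
snap('wrist','t0')
a=cv2.imread('pics/top0.png')[190:256,320:402];cv2.imwrite('pics/m5.png',np.hstack([cv2.resize(a,(500,402),interpolation=cv2.INTER_CUBIC),cv2.resize(cv2.imread('pics/t0.png'),(300,225))[:225].repeat(1,0) if 0 else np.vstack([cv2.resize(cv2.imread('pics/t0.png'),(300,225)),np.zeros((177,300,3),np.uint8)])]))
```

```text
(no output)
```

View pics/m5.png

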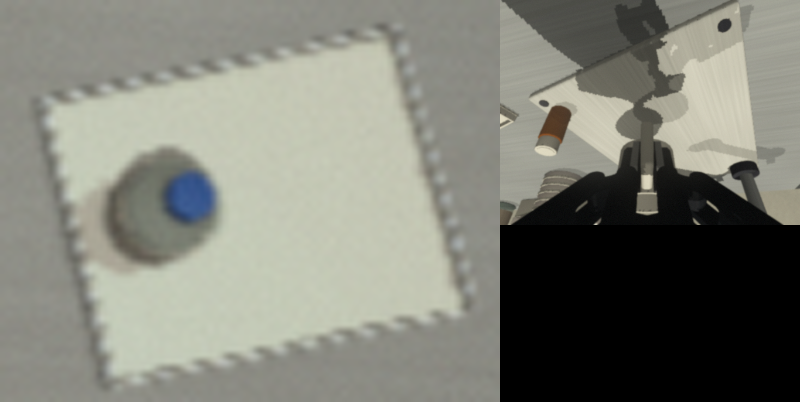

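Tray crop (m5): outer corners at (38,98), (397,30), (472,313) and (102,385), with the bottle base in its left half at (160,225) and the right half free. The small view shows the cup held by its handle.

Run:
```python
from h import *
k=500/82
c=np.array([onz('top0',320+u/k,190+v/k,.014) for u,v in[(38,98),(397,30),(472,313),(102,385)]])+[.003,.005,0]
B=c[:,:2]@np.array([1,1j]);A=np.array([.075+.095j,.075-.095j,-.075-.095j,-.075+.095j]);psi=np.angle(np.vdot(A,B-B.mean()));m=B.mean();print('tray',m,psi,np.abs(B-m-A*np.exp(1j*psi)))
b=onz('top0',320+190/k,190+195/k,.1)+[.003,.005,0];w=(b[0]+1j*b[1]-m)*np.exp(-1j*psi);print('bottle in tray',w,b)
t=m+np.exp(1j*psi)*(0-.048j);print('cup target',t)
# cup in tool frame: grasp at cup x -66 z46, yaw -.235, tool lean .52 (current true cup upright assumed)
T=tool();Ro=down(-.235,.52);cupg=np.array([.6428,-.007,.012])
To=np.eye(4);To[:3,:3]=R.from_quat([0.113,0.959,-0.029,0.257]).as_matrix();To[:3,3]=[.5876,.007,.043]
Cup=frame(cupg,-.235);rel=np.linalg.inv(To)@Cup
print('cup now',(T@rel)[:3,3],(T@rel)[:3,2])
for yaw in(-.6,-.4,-.235):
  for z in(.09,.0035):
    G=frame([t.real,t.imag,z],yaw)@np.linalg.inv(rel);print(yaw);go(G[:3,:3],tcp=G[:3,3])
```

```text
tray (0.45241521021781583-0.33321495450429733j) 0.2690689410381729 [0.0015 0.0012 0.0014 0.0012]
bottle in tray (0.003785808257708764+0.0524334047243354j) [ 0.4421 -0.2817  0.1   ]
cup target (0.4651752419143324-0.3794878579263206j)
cup now [ 0.5249 -0.0348  0.0734] [0.0011 0.0023 1.    ]
-0.6
rotvec [ 0.1793 -0.001   0.3158] shift [-0.0312 -0.329  -0.0011] tcp [ 0.4186 -0.3467  0.121 ]
-0.6
rotvec [ 0.1793 -0.001   0.3158] shift [ 0.012  -0.329   0.0738] tcp [ 0.4186 -0.3467  0.0345]
-0.4
rotvec [ 0.0794 -0.0007  0.1426] shift [-0.0285 -0.3399 -0.0027] tcp [ 0.413  -0.3566  0.121 ]
-0.4
rotvec [ 0.0794 -0.0007  0.1426] shift [ 0.0147 -0.3399  0.0723] tcp [ 0.413  -0.3566  0.0345]
-0.235
rotvec [-0.0031 -0.0005 -0.0004] shift [-0.0277 -0.3493 -0.0031] tcp [ 0.41   -0.3655  0.121 ]
-0.235
rotvec [-0.0031 -0.0005 -0.0004] shift [ 0.0155 -0.3493  0.0718] tcp [ 0.41   -0.3655  0.0345]
```

Run:
```python
from h import *
T=tool();To=np.eye(4);To[:3,:3]=R.from_quat([0.113,0.959,-0.029,0.257]).as_matrix();To[:3,3]=[.5876,.007,.043]
rel=np.linalg.inv(To)@frame([.6428,-.007,.012],-.235)
np.save('rel.npy',rel)
print('up',T[:3,:3].T@[0,0,.065])
G=frame([.465,-.38,.138],.05)@np.linalg.inv(rel);go(G[:3,:3],tcp=G[:3,3])
```

```text
up [-0.0325 -0.     -0.0563]
rotvec [-0.1454 -0.0002 -0.2473] shift [-0.0534 -0.3658 -0.0437] tcp [ 0.4081 -0.3821  0.169 ]
```

>>> {"api": "inch_along", "payload": {
  "increments": [0, 0, 0, -0.032, 0, -0.056, 0, 0, 0, 0, -0.032, 0, -0.056, 0, -0.145, 0, -0.247, -0.053, -0.366, -0.044, 0, -0.145, 0, -0.247, -0.053, -0.366, -0.044, 0, -0.145, 0, -0.247, -0.053, -0.366, -0.044, 0, -0.145, 0, -0.247, -0.053, -0.366, -0.044, 0, -0.145, 0, -0.247, -0.053, -0.366, -0.044, 0, -0.145, 0, -0.247, -0.053, -0.366, -0.044, 0, -0.145, 0, -0.247, -0.053, -0.366, -0.044, 0, -0.145, 0, -0.247, -0.053, -0.366, -0.044, 0, -0.145, 0, -0.247, -0.053, -0.366, -0.044, 0]
}}

```text
clock: 6.95
position: [0.4003, -0.3693, 0.174]
ee_rot: [-0.022, 0.966, 0.002, 0.257]
ft_force: [-0.1, 0.3, -0.6]
grip_width: 0.11
grasp_force: 41.8
```

Run:
```python
from h import *
T=tool();rel=np.load('rel.npy');C=T@rel;print('cup',C[:3,3],C[:3,2],np.arctan2(C[1,0],C[0,0]))
snap('wrist','t1')
s=eyes.camera('top');A=cv2.resize(s[180:280,300:420],(400,333),interpolation=cv2.INTER_CUBIC)
cv2.imwrite('pics/top1.png',s)
cv2.imwrite('pics/m6.png',np.hstack([A,cv2.resize(cv2.imread('pics/t1.png'),(400,300))[:].copy() if 0 else cv2.copyMakeBorder(cv2.resize(cv2.imread('pics/t1.png'),(400,300)),0,33,0,0,cv2.BORDER_CONSTANT)]))
G=frame([.465,-.38,.0045],.05)@np.linalg.inv(rel);go(G[:3,:3],tcp=G[:3,3])
```

```text
cup [ 0.4571 -0.368   0.1428] [0.0035 0.0108 0.9999] 0.043159167265539776
rotvec [-0.0113 -0.0037 -0.0021] shift [ 0.062  -0.0127  0.1237] tcp [ 0.4081 -0.3821  0.0355]
```

View pics/m6.png

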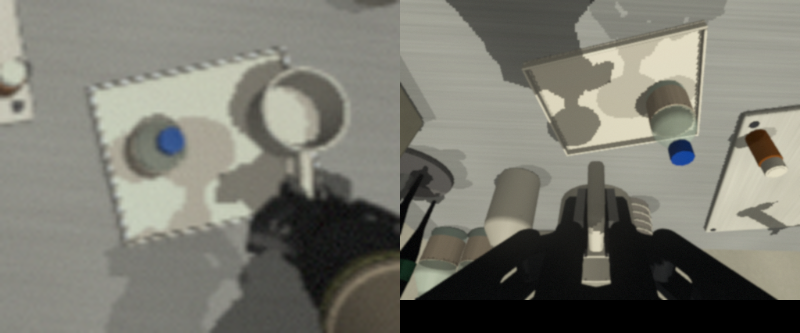

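m6: the top view shows the cup held above the tray's free right half, and the wrist view shows tray corners at (525,70), (706,25), (699,135) and (568,154). The bottle is clear.

Run:
```python
from h import *
c=np.array([onz('t1',(u-400)/.78125,v/.78125,.014) for u,v in[(525,70),(706,25),(699,135),(568,154)]])
B=c[:,:2]@np.array([1,1j]);A=np.array([-.075-.095j,-.075+.095j,.075+.095j,.075-.095j]);psi=np.angle(np.vdot(A,B-B.mean()));m=B.mean();print('tray',m,psi,np.abs(B-m-A*np.exp(1j*psi)))
```

```text
tray (0.45010772933436477-0.3367272062843043j) 0.28948025622864765 [0.0035 0.0028 0.0013 0.0038]
```

>>> {"api": "inch_along", "payload": {
  "increments": [-0.011, -0.004, -0.002, 0.02, -0.013, 0.06, 0, -0.011, -0.004, -0.002, 0.05, -0.013, 0.1, 0, -0.011, -0.004, -0.002, 0.05, -0.013, 0.1, 0]
}}

```text
clock: 7.42
position: [0.3802, -0.3354, 0.1062]
ee_rot: [-0.018, 0.966, -0.01, 0.257]
ft_force: [-0.1, 0.2, 0.0]
grip_width: 0.11
grasp_force: 41.8
```

Run:
```python
from h import *
T=tool();rel=np.load('rel.npy');C=T@rel;print('cup',C[:3,3],C[:3,2],np.arctan2(C[1,0],C[0,0]))
G=frame([.465,-.38,.0035],.05)@np.linalg.inv(rel);go(G[:3,:3],tcp=G[:3,3])
```

```text
cup [ 0.4371 -0.3355  0.075 ] [0.002  0.0308 0.9995] 0.02903214829673322
rotvec [-0.037  -0.0032 -0.0028] shift [ 0.0133 -0.0455  0.0765] tcp [ 0.4081 -0.3821  0.0345]
```

Run:
```python
from h import *
o=telemetry.get_obs();print(o['joint_pos'],o['position'],o['joint_velocities'],o['ft_force'])
T=tool();print(T[:3,:3].T@[0,0,.07])
```

```text
[-0.5101 -0.3001  1.3396  2.2706 -0.1665  0.5924  2.6026] [ 0.3802 -0.3354  0.1062] [ 0.0098 -0.0047  0.0006  0.068   0.0172 -0.1416  0.0001] [-0.1182  0.1511  0.0096]
[-0.0348 -0.002  -0.0607]
```

Run:
```python
from h import *
rel=np.load('rel.npy')
G=frame([.46,-.372,.138],-.5)@np.linalg.inv(rel);go(G[:3,:3],tcp=G[:3,3])
```

```text
rotvec [0.2378 0.0039 0.4736] shift [-0.0571 -0.0113 -0.0394] tcp [ 0.4104 -0.344   0.169 ]
```

>>> {"api": "inch_along", "payload": {
  "increments": [0.04, 0, 0.08, -0.035, 0, -0.061, 0, 0.238, 0.004, 0.474, -0.057, -0.011, -0.039, 0, 0.238, 0.004, 0.474, -0.057, -0.011, -0.039, 0, 0.238, 0.004, 0.474, -0.057, -0.011, -0.039, 0, 0.238, 0.004, 0.474, -0.057, -0.011, -0.039, 0, 0.238, 0.004, 0.474, -0.057, -0.011, -0.039, 0]
}}

```text
clock: 8.18
position: [0.4118, -0.3459, 0.171]
ee_rot: [0.239, 0.935, -0.064, 0.252]
ft_force: [-1.0, 0.5, -0.1]
grip_width: 0.107
grasp_force: 41.8
```

Run:
```python
from h import *
o=telemetry.get_obs();print(o['joint_pos'])
rel=np.load('rel.npy');C=tool()@rel;print('cup',C[:3,3],C[:3,2],np.arctan2(C[1,0],C[0,0]))
s=eyes.camera('top');cv2.imwrite('pics/top2.png',s);b=cv2.imread('pics/top0.png')
for im in(b,s):
    h=cv2.inRange(im[205:235,330:365],(110,0,0),(255,110,90));print('bottle cap px',np.argwhere(h).mean(0),h.sum()//255)
```

```text
[ 0.0522 -0.2148  0.5686  2.2358  0.0814  0.5659  1.6542]
cup [ 0.4614 -0.374   0.1401] [-0.0019  0.0027  1.    ] -0.5013645495211725
bottle cap px [16.6667 21.0444] 45
bottle cap px [16.5714 21.3265] 49
```

Run:
```python
from h import *
rel=np.load('rel.npy')
for z in(.03,.004):
    G=frame([.4637,-.379,z],-.5)@np.linalg.inv(rel);go(G[:3,:3],tcp=G[:3,3])
```

```text
rotvec [-0.0016  0.0031 -0.0002] shift [ 0.0514 -0.0035  0.0974] tcp [ 0.4141 -0.351   0.061 ]
rotvec [-0.0016  0.0031 -0.0002] shift [ 0.0644 -0.0036  0.1198] tcp [ 0.4141 -0.351   0.035 ]
```

>>> {"api": "inch_along", "payload": {
  "increments": [0, 0.003, 0, 0.025, -0.0035, 0.05, 0, 0, 0.003, 0, 0.0514, -0.0035, 0.0974, 0, 0, 0.003, 0, 0.058, -0.0035, 0.1086, 0, 0, 0.003, 0, 0.062, -0.0035, 0.116, 0, 0, 0.003, 0, 0.0644, -0.0035, 0.120, 0, 0, 0.003, 0, 0.0644, -0.0035, 0.120, 0]
}}

```text
clock: 8.98
position: [0.4146, -0.3511, 0.0349]
ee_rot: [0.239, 0.936, -0.064, 0.251]
ft_force: [0.4, -0.1, -1.7]
grip_width: 0.107
grasp_force: 41.9
```

Run:
```python
from h import *
o=telemetry.get_obs();print(o['joint_pos'])
rel=np.load('rel.npy');C=tool()@rel;print('cup',C[:3,3],C[:3,2],np.arctan2(C[1,0],C[0,0]))
```

```text
[ 0.0359  0.1287  0.6699  2.3381 -0.7601  0.2485  2.4511]
cup [ 0.4642 -0.3791  0.004 ] [0.0005 0.0022 1.    ] -0.500449651430416
```

>>> {"api": "inch_along", "payload": {
  "increments": [0, 0, 0, 0.0007, 0, 0.0012, 0, 0, 0, 0, 0.0007, 0, 0.0012, 0]
}}

```text
clock: 9.22
position: [0.415, -0.351, 0.0342]
ee_rot: [0.239, 0.936, -0.064, 0.252]
ft_force: [-4.4, 1.5, 7.2]
grip_width: 0.113
grasp_force: 43.2
```

>>> {"api": "inch_along", "payload": {
  "increments": [0, 0, 0, 0, 0, 0, 0.3, 0, 0, 0, 0, 0, 0, 0.3, 0, 0, 0, 0, 0, 0, 0.3, 0, 0, 0, 0, 0, 0, 0.3, 0, 0, 0, 0, 0, -0.03, 0.3, 0, 0, 0, 0, 0, -0.08, 0.3, 0, 0, 0, 0, 0, -0.13, 0.3, 0, 0, 0, 0, 0, -0.13, 0.3]
}}

```text
clock: 10.22
position: [0.3568, -0.3186, 0.1465]
ee_rot: [0.238, 0.936, -0.064, 0.25]
ft_force: [1.0, -0.1, -0.1]
grip_width: 0.297
grasp_force: 0.0
```

Run:
```python
from h import *
o=telemetry.get_obs();print(o['joint_pos'])
a=snap('wrist','t2');s=eyes.camera('top')
cv2.imwrite('pics/top3.png',s)
cv2.imwrite('pics/m7.png',np.hstack([cv2.resize(s[180:280,300:420],(400,333),interpolation=cv2.INTER_CUBIC),cv2.copyMakeBorder(cv2.resize(a,(400,300)),0,33,0,0,cv2.BORDER_CONSTANT)]))
```

```text
[ 0.0672 -0.3656  0.5618  2.3801  0.2204  0.5619  1.5664]
```

View pics/m7.png

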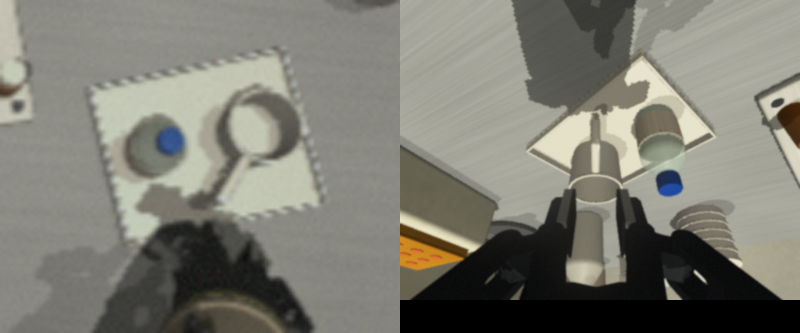

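The cup now stands upright in the tray's right half, rim centre at (258,125) in the top panel, and is let go. The bottle is untouched.

Run:
```python
from h import *
k=10/3
P=lambda u,v,z:onz('top0',300+u/k,180+v/k,z)
c=np.array([P(u,v,.014) for u,v in[(90,88),(282,47),(323,200),(125,243)]]);cu=P(258,125,.061)
B=c[:,:2]@np.array([1,1j]);A=np.array([.075+.095j,.075-.095j,-.075-.095j,-.075+.095j]);psi=np.angle(np.vdot(A,B-B.mean()));m=B.mean()
print('cup in tray',(cu[0]+1j*cu[1]-m)*np.exp(-1j*psi))
go(down(.21),tcp=[.40,.35,.34])
T=tool();print(T[:3,:3].T@[0,0,.15])
```

```text
cup in tray (0.0033826443420350814-0.036736649392250104j)
rotvec [-0.188   0.5103 -0.6944] shift [ 0.1501  0.609  -0.3067] tcp [0.4  0.35 0.34]
[-0.0762  0.0002 -0.1292]
```

>>> {"api": "inch_along", "payload": {
  "increments": [0, 0, 0, -0.03, 0, -0.05, 0.6, 0, 0, 0, -0.05, 0, -0.085, 0.6, -0.188, 0.51, -0.694, 0.15, 0.609, -0.307, 0.6, -0.188, 0.51, -0.694, 0.15, 0.609, -0.307, 0.6, -0.188, 0.51, -0.694, 0.15, 0.609, -0.307, 0.6, -0.188, 0.51, -0.694, 0.15, 0.609, -0.307, 0.6, -0.188, 0.51, -0.694, 0.15, 0.609, -0.307, 0.6, -0.188, 0.51, -0.694, 0.15, 0.609, -0.307, 0.6, -0.188, 0.51, -0.694, 0.15, 0.609, -0.307, 0.6, -0.188, 0.51, -0.694, 0.15, 0.609, -0.307, 0.6, -0.188, 0.51, -0.694, 0.15, 0.609, -0.307, 0.6, -0.188, 0.51, -0.694, 0.15, 0.609, -0.307, 0.6, -0.188, 0.51, -0.694, 0.15, 0.609, -0.307, 0.6, -0.188, 0.51, -0.694, 0.15, 0.609, -0.307, 0.6, -0.188, 0.51, -0.694, 0.15, 0.609, -0.307, 0.6, -0.188, 0.51, -0.694, 0.15, 0.609, -0.307, 0.6]
}}

```text
clock: 12.32
position: [0.4002, 0.3499, 0.3373]
ee_rot: [-0.105, 0.994, 0.002, -0.004]
ft_force: [0.3, 0.2, 0.1]
grip_width: 0.6
grasp_force: 0.0
```

```bash
python3 -c "
from h import *
print(telemetry.get_obs()['joint_pos'])
snap('wrist','k1');print(tool()[:3,3])"
```

```text
[-0.4973  0.1109 -0.3299  1.5124  0.0273  1.5268  0.9547]
[0.4002 0.35   0.3375]
```

>>> {"api": "inch_along", "payload": {
  "increments": [0, 0, 0, -0.02, -0.05, 0.05, 0.6, 0, 0, 0, -0.03, -0.08, 0.07, 0.6, 0, 0, 0, -0.03, -0.08, 0.07, 0.6, 0, 0, 0, -0.03, -0.08, 0.07, 0.6]
}}

```text
clock: 12.88
position: [0.4453, 0.2795, 0.2675]
ee_rot: [-0.106, 0.994, 0.003, -0.003]
ft_force: [-0.4, 1.1, 0.0]
grip_width: 0.6
grasp_force: 0.0
```

```bash
python3 -c "
from h import *
b=snap('wrist','k2');a=cv2.imread('pics/k1.png')
r=lambda im,u,v:cv2.resize(im[v:v+150,u:u+100],(400,600),interpolation=cv2.INTER_CUBIC)
c=proj('k1',[.43,.335,.07]).astype(int);d=proj('k2',[.43,.335,.07]).astype(int);o=[max(0,int(c[0]-50)),max(0,int(c[1]-80)),max(0,int(d[0]-50)),max(0,int(d[1]-80))];print(o)
cv2.imwrite('pics/m8.png',np.hstack([r(a,o[0],o[1]),r(b,o[2],o[3])]))"
```

```text
[183, 90, 252, 80]
```

View pics/m8.png

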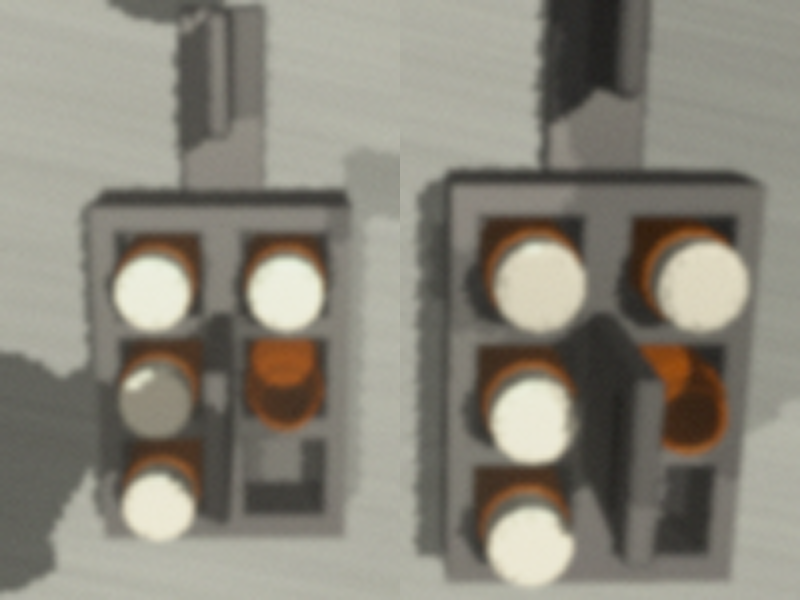

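k1 (left): block top corners (92,207), (350,207), (345,535), (107,535). k2 (right): corners (449,185), (762,187), (732,578), (448,580), and carrying plate top from (652,375) to (643,566). The open vial is in the middle of the +y row.

Run:
```python
from h import *
q1=lambda u,v:('k1',183+u/4,90+v/4)
q2=lambda u,v:('k2',252+(u-400)/4,80+v/4)
c1=[(92,207),(350,207),(345,535),(107,535)];c2=[(449,185),(762,187),(732,578),(448,580)]
A=np.array([-62-45j,-62+45j,62+45j,62-45j])/1000
def fit(c):
    B=np.array(c)[:,:2]@np.array([1,1j]);psi=np.angle(np.vdot(A,B-B.mean()));return B.mean(),psi,np.abs(B-B.mean()-A*np.exp(1j*psi))
print(fit([onz(*q1(*p),.038) for p in c1]));print(fit([onz(*q2(*p),.038) for p in c2]))
t=[tri(q1(*a),q2(*b)) for a,b in zip(c1,c2)];print(fit([x[0] for x in t]),[x[0][2] for x in t],[x[1][0] for x in t])
n,f=onz(*q2(652,375),.112),onz(*q2(643,566),.112);print('plate',n,f,(n+f)/2,np.linalg.norm(n-f),np.arctan2(*(f-n)[[1,0]]))
for a,b in(((153,293),(541,287)),((285,293),(702,286)),((159,505),(531,545))):print('cap',tri(q1(*a),q2(*b)))
```

```text
(np.complex128(0.4570615411942648+0.3469222927012431j), np.float64(0.21129668372311866), array([0.0006, 0.0009, 0.0004, 0.0008]))
(np.complex128(0.45717811291974497+0.34648047612629496j), np.float64(0.2184168180198435), array([0.0001, 0.0013, 0.0005, 0.0008]))
(np.complex128(0.45738323075759685+0.3466818465541754j), np.float64(0.21767314988621192), array([0.0009, 0.0012, 0.0018, 0.0005])) [np.float64(0.030183814390733837), np.float64(0.0348608052742009), np.float64(0.04064967486407685), np.float64(0.03673151689699061)] [np.float64(0.00021125944550588958), np.float64(0.00013452105154340084), np.float64(0.0002362343485000176), np.float64(0.00011229498312102107)]
plate [0.4318 0.3414 0.112 ] [0.4805 0.3528 0.112 ] [0.4562 0.3471 0.112 ] 0.050058875321324026 0.2290994062857647
cap (array([0.4246, 0.3175, 0.0656]), [np.float64(6.703444720506356e-05), np.float64(6.703444720506361e-05)])
cap (array([0.4152, 0.3599, 0.0669]), [np.float64(6.86016119024922e-05), np.float64(6.860161190265378e-05)])
cap (array([0.4986, 0.3331, 0.0658]), [np.float64(0.0001644605415318021), np.float64(0.00016446054153169281)])
```

Run:
```python
from h import *
go(down(.217),[.4566,.3469,.16]);go(down(.217),[.4566,.3469,.098])
```

```text
rotvec [ 0.0067 -0.0055 -0.0042] shift [-0.026   0.0619  0.1268] tcp [0.4566 0.3469 0.1413]
rotvec [ 0.0067 -0.0055 -0.0042] shift [-0.0263  0.0615  0.1888] tcp [0.4566 0.3469 0.0793]
```

>>> {"api": "inch_along", "payload": {
  "increments": [0.0067, -0.0055, -0.004, -0.026, 0.062, 0.03, 0.6, 0.0067, -0.0055, -0.004, -0.026, 0.062, 0.08, 0.6, 0.0067, -0.0055, -0.004, -0.026, 0.062, 0.127, 0.6, 0.0067, -0.0055, -0.004, -0.026, 0.0615, 0.16, 0.6, 0.0067, -0.0055, -0.004, -0.026, 0.0615, 0.189, 0.6, 0.0067, -0.0055, -0.004, -0.026, 0.0615, 0.189, 0.6, 0.0067, -0.0055, -0.004, -0.026, 0.0615, 0.189, 0.6]
}}

```text
clock: 13.8
position: [0.4568, 0.347, 0.0798]
ee_rot: [-0.108, 0.994, 0.0, 0.0]
ft_force: [0.5, -0.3, 0.2]
grip_width: 0.598
grasp_force: 0.0
```

```bash
python3 -c "
from h import *
go(down(.217),[.4566,.3469,.098])"
```

```text
rotvec [ 0.0004  0.0006 -0.0001] shift [ 0.0002 -0.0001  0.0005] tcp [0.4566 0.3469 0.0793]
```

>>> {"api": "inch_along", "payload": {
  "increments": [0, 0, 0, 0, 0, 0, 0, 0, 0, 0, 0, 0, 0, 0, 0, 0, 0, 0, 0, 0, 0, 0, 0, 0, 0, 0, 0, 0, 0, 0, 0, 0, 0, 0, 0],
  "force": 70
}}

```text
clock: 14.42
position: [0.4568, 0.346, 0.0788]
ee_rot: [-0.108, 0.994, -0.0, -0.0]
ft_force: [-0.4, -2.9, 6.0]
grip_width: 0.082
grasp_force: 69.4
```

Run:
```python
from h import *
T=tool();rel=np.linalg.inv(T)@frame([.4566,.3469,0],.217);np.save('relr.npy',rel)
for p in([.4566,.3469,.03],[.50,.352,.09],[.545,-.0485,.09],[.5597,-.0453,.016]):
    G=frame(p,.2195)@np.linalg.inv(rel);go(G[:3,:3],tcp=G[:3,3])
```

```text
rotvec [ 0.     -0.     -0.0025] shift [ 0.   -0.   -0.03] tcp [0.4568 0.346  0.1088]
rotvec [ 0.     -0.     -0.0025] shift [-0.0435 -0.0044 -0.09  ] tcp [0.5002 0.3511 0.1688]
rotvec [ 0.     -0.     -0.0025] shift [-0.0016 -0.4052 -0.0898] tcp [ 0.5452 -0.0494  0.1688]
rotvec [ 0.     -0.     -0.0025] shift [-0.0167 -0.4052 -0.0158] tcp [ 0.5599 -0.0462  0.0948]
```

>>> {"api": "inch_along", "payload": {
  "increments": [0, 0, 0, 0, 0, -0.015, 0, 0, 0, 0, 0, 0, -0.04, 0, 0, 0, 0, -0.02, 0, -0.07, 0, 0, 0, 0, -0.04, -0.005, -0.09, 0, 0, 0, 0, -0.04, -0.03, -0.09, 0, 0, 0, 0, -0.036, -0.07, -0.09, 0, 0, 0, 0, -0.031, -0.115, -0.09, 0, 0, 0, 0, -0.026, -0.16, -0.09, 0, 0, 0, 0, -0.02, -0.205, -0.09, 0, 0, 0, 0, -0.015, -0.25, -0.09, 0, 0, 0, 0, -0.01, -0.295, -0.09, 0, 0, 0, 0, -0.005, -0.34, -0.09, 0, 0, 0, 0, -0.002, -0.375, -0.09, 0, 0, 0, 0, -0.002, -0.397, -0.09, 0, 0, 0, 0, -0.002, -0.405, -0.09, 0, 0, 0, 0, -0.002, -0.405, -0.09, 0]
}}

```text
clock: 16.42
position: [0.5451, -0.0488, 0.1683]
ee_rot: [-0.108, 0.994, -0.0, -0.001]
ft_force: [-0.7, 0.3, -5.7]
grip_width: 0.083
grasp_force: 68.7
```

Run:
```python
from h import *
print(telemetry.get_obs()['joint_pos'])
rel=np.load('relr.npy');C=tool()@rel;print('rack',C[:3,3],C[:3,2],np.arctan2(C[1,0],C[0,0]))
for p in([.5597,-.0453,.03],[.5597,-.0453,.0135]):
    G=frame(p,.2195)@np.linalg.inv(rel);go(G[:3,:3],tcp=G[:3,3])
```

```text
[ 0.0447  0.2091 -0.0447  1.7498  0.0107  1.1845  1.7839]
rack [ 0.5448 -0.0479  0.0895] [0.0014 0.0001 1.    ] 0.21729314684209722
rotvec [ 0.0002 -0.0014 -0.0022] shift [-0.0151 -0.0007  0.0595] tcp [ 0.5599 -0.0462  0.1088]
rotvec [ 0.0002 -0.0014 -0.0022] shift [-0.0152 -0.0007  0.076 ] tcp [ 0.5599 -0.0462  0.0923]
```

>>> {"api": "inch_along", "payload": {
  "increments": [0, 0, -0.002, -0.005, 0, 0.02, 0, 0, 0, -0.002, -0.012, 0, 0.045, 0, 0, 0, -0.002, -0.015, 0, 0.06, 0, 0, 0, -0.002, -0.015, 0, 0.067, 0, 0, 0, -0.002, -0.015, 0, 0.073, 0, 0, 0, -0.002, -0.015, 0, 0.076, 0, 0, 0, -0.002, -0.015, 0, 0.0775, 0, 0, 0, -0.002, -0.015, 0, 0.0775, 0]
}}

```text
clock: 17.42
position: [0.56, -0.0461, 0.0911]
ee_rot: [-0.109, 0.994, -0.001, -0.0]
ft_force: [0.2, -0.3, -6.5]
grip_width: 0.084
grasp_force: 68.7
```

>>> {"api": "inch_along", "payload": {
  "increments": [0, 0, 0, 0, 0, 0.0007, 0, 0, 0, 0, 0, 0, 0.0013, 0, 0, 0, 0, 0, 0, 0.0013, 0]
}}

```text
clock: 17.8
position: [0.5601, -0.0463, 0.0908]
ee_rot: [-0.109, 0.994, -0.001, -0.0]
ft_force: [-5.9, -1.3, 5.8]
grip_width: 0.083
grasp_force: 70.8
```

>>> {"api": "inch_along", "payload": {
  "increments": [0, 0, 0, 0, 0, 0.0005, 0.3, 0, 0, 0, 0, 0, 0, 0.4, 0, 0, 0, 0, 0, 0, 0.4, 0, 0, 0, 0, 0, 0, 0.4, 0, 0, 0, 0, 0, -0.02, 0.5, 0, 0, 0, 0, 0, -0.06, 0.5]
}}

```text
clock: 18.55
position: [0.5588, -0.0459, 0.1488]
ee_rot: [-0.109, 0.994, -0.0, -0.002]
ft_force: [0.2, -0.5, -0.1]
grip_width: 0.499
grasp_force: 0.0
```

Run:
```python
from h import *
snap('wrist','p0')
```

Run:
```python
from h import *
Rt=down(.2195,.3);g=np.array([.4553,-.0686,.056]);go(Rt,g-.11*Rt[:,2]);go(Rt,g)
```

```text
rotvec [-0.0023 -0.2959 -0.0011] shift [0.136  0.001  0.0117] tcp [ 0.429  -0.0745  0.1432]
rotvec [-0.0023 -0.2959 -0.0011] shift [0.1039 0.0013 0.1169] tcp [ 0.4607 -0.0674  0.0381]
```

>>> {"api": "inch_along", "payload": {
  "increments": [0, 0, 0, 0.06, 0, -0.01, 0.4, 0, -0.15, 0, 0.1, 0, -0.01, 0.4, 0, -0.296, 0, 0.136, 0.001, 0.012, 0.4, 0, -0.296, 0, 0.136, 0.001, 0.012, 0.4, 0, -0.296, 0, 0.136, 0.001, 0.012, 0.4, 0, -0.296, 0, 0.136, 0.001, 0.012, 0.4]
}}

```text
clock: 19.35
position: [0.4291, -0.0744, 0.1393]
ee_rot: [-0.108, 0.983, 0.015, 0.147]
ft_force: [0.4, 0.2, -0.2]
grip_width: 0.399
grasp_force: 0.0
```

Run:
```python
from h import *
print(telemetry.get_obs()['joint_pos'])
a=snap('wrist','p1')
np_=proj('p1',[.6476,-.0031,.09]);m=proj('p1',[.5549,-.0238,.077]);f=proj('p1',[.4553,-.0686,.074]);print(np_,m,f)
cv2.imwrite('pics/m9.png',cv2.resize(a[:,100:400],(600,768))[:600] if 0 else cv2.resize(a,(800,600),interpolation=cv2.INTER_CUBIC))
```

```text
[ 0.1405 -0.2053  0.007   2.2644 -0.1411  0.8087  2.021 ]
[271.6427 372.4152] [274.7983 306.9644] [250.2273 213.8658]
```

View pics/m9.png

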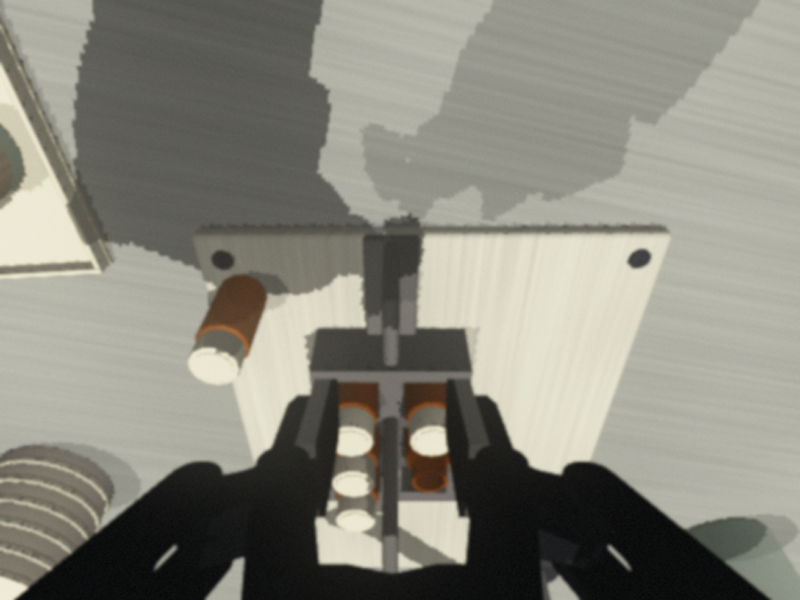

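Wrist view p1: the rack is flat on the plate with the fin straight ahead at (390,320). The open mouth is at (429,481), within 1 px of where my rack pose predicts it, and the stage vial is well clear.

>>> {"api": "inch_along", "payload": {
  "increments": [0, 0, 0, 0, 0, 0.05, 0.4, 0, 0, 0, 0, 0, 0.085, 0.4, 0, 0, 0, 0, 0, 0.106, 0.4, 0, 0, 0, 0, 0, 0.106, 0.4, 0, 0, 0, 0, 0, 0.106, 0.4]
}}

```text
clock: 20.02
position: [0.4579, -0.0679, 0.0372]
ee_rot: [-0.108, 0.983, 0.015, 0.146]
ft_force: [0.5, 0.1, 0.3]
grip_width: 0.399
grasp_force: 0.0
```

Run:
```python
from h import *
print(telemetry.get_obs()['joint_pos'])
go(down(.2195,.3),[.4553,-.0686,.056])
```

```text
[ 0.1138  0.0366  0.0057  2.304  -0.1908  0.529   2.0605]
rotvec [-0.0014 -0.0045 -0.0007] shift [-0.003  -0.0001 -0.0001] tcp [ 0.4607 -0.0674  0.0381]
```

>>> {"api": "inch_along", "payload": {
  "increments": [0, 0, 0, 0, 0, 0, 0, 0, 0, 0, 0, 0, 0, 0, 0, 0, 0, 0, 0, 0, 0, 0, 0, 0, 0, 0, 0, 0],
  "force": 30
}}

```text
clock: 20.52
position: [0.4577, -0.0682, 0.0374]
ee_rot: [-0.107, 0.983, 0.015, 0.147]
ft_force: [-2.5, -0.3, 8.5]
grip_width: 0.088
grasp_force: 30.8
```

Run:
```python
from h import *
T=tool();d=np.array([np.cos(.2195),np.sin(.2195),0])
for a in(.03,.06,.095):print(T[:3,:3].T@(a*d))
```

```text
[-0.0287  0.0001  0.0088]
[-0.0574  0.0001  0.0175]
[-0.0909  0.0002  0.0278]
```

>>> {"api": "inch_along", "payload": {
  "increments": [0, 0, 0, -0.008, 0, 0.0024, 0, 0, 0, 0, -0.02, 0, 0.0061, 0, 0, 0, 0, -0.034, 0, 0.0104, 0, 0, 0, 0, -0.048, 0, 0.0147, 0, 0, 0, 0, -0.062, 0, 0.019, 0, 0, 0, 0, -0.075, 0, 0.0229, 0, 0, 0, 0, -0.085, 0, 0.026, 0, 0, 0, 0, -0.0909, 0, 0.0278, 0, 0, 0, 0, -0.0909, 0, 0.0278, 0, 0, 0, 0, -0.0909, 0, 0.0278, 0]
}}

```text
clock: 21.78
position: [0.5503, -0.048, 0.0373]
ee_rot: [-0.107, 0.983, 0.015, 0.147]
ft_force: [-3.6, -1.8, 8.6]
grip_width: 0.084
grasp_force: 30.8
```

Run:
```python
from h import *
o=telemetry.get_obs();print(o['joint_pos'],o['position']-np.array([.4577,-.0682,.0374])-.095*np.array([np.cos(.2195),np.sin(.2195),0]))
a=snap('wrist','f0');print(proj('f0',[.6476,-.0031,.09])/.64,proj('f0',[.6476,-.0031,.072])/.64)
```

```text
[ 0.055   0.212  -0.0037  2.101  -0.1454  0.5468  1.9534] [-0.0001 -0.0004 -0.0001]
[453.8576 710.8254] [449.3101 653.1593]
```

>>> {"api": "inch_along", "payload": {
  "increments": [0, 0, 0, 0, 0, 0, 0.35, 0, 0, 0, 0, 0, 0, 0.35, 0, 0, 0, 0, 0, 0, 0.35, 0, 0, 0, 0, 0, -0.03, 0.4, 0, 0, 0, 0, 0, -0.08, 0.4, 0, 0, 0, 0, 0, -0.11, 0.4, 0, 0, 0, 0, 0, -0.11, 0.4]
}}

```text
clock: 22.7
position: [0.5196, -0.0544, 0.1439]
ee_rot: [-0.108, 0.983, 0.015, 0.148]
ft_force: [0.4, 1.0, -1.1]
grip_width: 0.396
grasp_force: 0.0
```

Run:
```python
from h import *
c=eyes.calibration('wrist')
for lean,tcp in((.55,[.47,-.05,.17]),(.6,[.46,-.04,.15]),(.6,[.5,-.03,.15])):
    T=np.eye(4);T[:3,:3]=down(.2195,lean);T[:3,3]=tcp
    json.dump(dict(W=(T@c['tool_from_camera']).tolist(),K=[c[k] for k in('fx','fy','cx','cy')]),open('pics/x.json','w'))
    print(proj('x',[.6476,-.0031,.09]),proj('x',[.6476,-.0031,.077]),proj('x',[.642,.02,.124]));go(T[:3,:3],tcp=tcp)
```

```text
[256.819  271.2249] [256.6767 260.511 ] [280.2436 301.5909]
rotvec [-0.0026 -0.251  -0.0007] shift [ 0.0377  0.015  -0.039 ] tcp [ 0.47 -0.05  0.17]
[245.9331 281.9643] [246.0324 270.6577] [268.7981 313.9038]
rotvec [-0.0026 -0.301  -0.0006] shift [ 0.0508  0.0269 -0.0221] tcp [ 0.46 -0.04  0.15]
[244.3638 266.4212] [244.5104 254.3404] [269.6519 300.8218]
rotvec [-0.0026 -0.301  -0.0006] shift [ 0.0115  0.0281 -0.01  ] tcp [ 0.5  -0.03  0.15]
```

>>> {"api": "inch_along", "payload": {
  "increments": [0, -0.15, 0, 0.015, 0.025, -0.03, 0.7, 0, -0.3, 0, 0.012, 0.028, -0.01, 0.7, 0, -0.3, 0, 0.012, 0.028, -0.01, 0.7, 0, -0.3, 0, 0.012, 0.028, -0.01, 0.7, 0, -0.3, 0, 0.012, 0.028, -0.01, 0.7]
}}

```text
clock: 23.32
position: [0.4999, -0.0298, 0.1486]
ee_rot: [-0.105, 0.95, 0.031, 0.291]
ft_force: [0.6, 1.2, 0.0]
grip_width: 0.699
grasp_force: 0.0
```

```bash
python3 -c "
from h import *
print(telemetry.get_obs()['joint_pos'])
snap('wrist','f1')"
```

```text
[ 0.0123 -0.2213  0.0629  2.357  -0.3455  0.4557  2.1362]
```

>>> {"api": "inch_along", "payload": {
  "increments": [0, 0, 0, 0.02, 0.05, 0, 0.7, 0, 0, 0, 0.02, 0.05, 0, 0.7, 0, 0, 0, 0.02, 0.05, 0, 0.7, 0, 0, 0, 0.02, 0.05, 0, 0.7]
}}

```text
clock: 23.88
position: [0.4719, 0.0152, 0.1365]
ee_rot: [-0.104, 0.95, 0.031, 0.291]
ft_force: [0.4, 0.3, -0.3]
grip_width: 0.698
grasp_force: 0.0
```

Run:
```python
from h import *
snap('wrist','f2')
o=[]
im=[]
for n in('f1','f2'):
    p=proj(n,[.6476,-.0031,.083]);u,v=int(p[0])-50,int(p[1])-70;o.append((u,v));print(n,u,v,proj(n,[.6476,-.0031,.09]))
    im.append(cv2.resize(cv2.imread(f'pics/{n}.png')[v:v+140,u:u+100],(400,560),interpolation=cv2.INTER_CUBIC))
cv2.imwrite('pics/m10.png',np.hstack(im))
```

```text
f1 194 191 [244.3095 268.4503]
f2 145 210 [194.7987 286.9598]
```

View pics/m10.png

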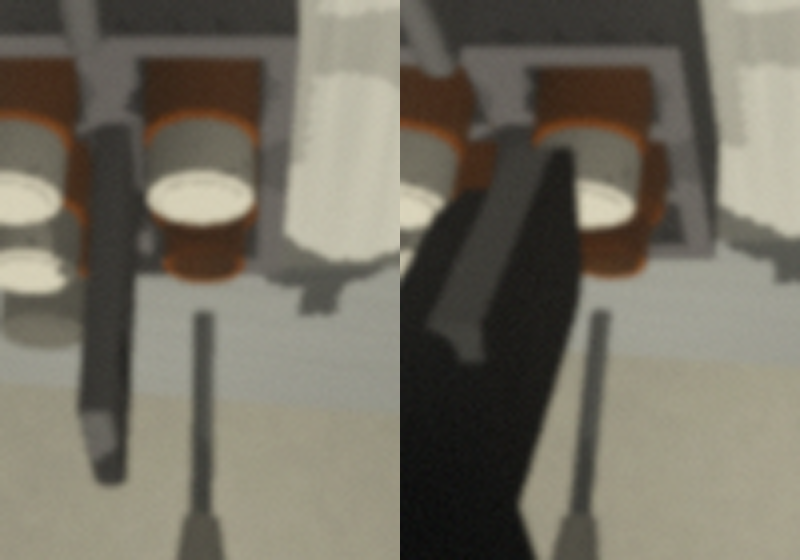

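f1 (left): needle tip (204,312), open vial's neck below it at x 165..245 with its far rim at y≈281. f2 (right): tip (601,313), neck right edge ≈648, far rim ≈279.

Run:
```python
from h import *
tip=tri(('f1',194+204/4,191+312/4),('f2',145+201/4,210+313/4));print('tip',tip)
from scipy.spatial import ConvexHull
def rim(n,o,c,r=.0105,z=.077):
    P=np.array([proj(n,[c[0]+r*np.cos(t),c[1]+r*np.sin(t),z]) for t in np.linspace(0,6.28,100)]);P=(P-o)*4
    return 'l %.0f r %.0f top %.0f bot %.0f'%(P[:,0].min(),P[:,0].max(),P[:,1].min(),P[:,1].max())
t=tip[0][:2]
for n,o in(('f1',(194,191)),('f2',(145,210))):
    for c in([.6476,-.0031],t,t-.003*np.array([.976,.218]),t+.003*np.array([.976,.218])):print(n,c,rim(n,o,c))
```

```text
tip (array([ 0.6454, -0.0027,  0.0918]), [np.float64(0.0003051832528539853), np.float64(0.00030518325285402433)])
f1 [0.6476, -0.0031] l 160 r 244 top 242 bot 279
f1 [ 0.6454 -0.0027] l 163 r 247 top 238 bot 276
f1 [ 0.6424 -0.0034] l 163 r 247 top 233 bot 271
f1 [ 0.6483 -0.0021] l 164 r 247 top 244 bot 281
f2 [0.6476, -0.0031] l 163 r 246 top 242 bot 274
f2 [ 0.6454 -0.0027] l 165 r 248 top 239 bot 271
f2 [ 0.6424 -0.0034] l 163 r 247 top 234 bot 267
f2 [ 0.6483 -0.0021] l 167 r 249 top 243 bot 276
```

Mouth and needle tip deviate from prediction by the same few pixels in both views, so the mouth is centred to about 1 mm. The gripper is clear of everything.

>>> {"api": "inch_along", "payload": {
  "increments": [0, 0, 0, 0, 0, -0.04, 0.7, 0, 0, 0, 0, 0, -0.04, 0.7, 0, 0, 0, 0, 0, -0.04, 0.7]
}}

```text
clock: 24.3
position: [0.4501, 0.0103, 0.1697]
ee_rot: [-0.104, 0.95, 0.031, 0.292]
ft_force: [-0.1, -1.3, 0.1]
grip_width: 0.699
grasp_force: 0.0
```

```bash
python3 -c "
from workcell import manip, eyes, telemetry
print(manip.hand_in())"
```

```text
the job is handed in; nothing more can be done
None
```

I handed the job in at about 24 s: the cup stands upright in the tray, the rack is let go on the plate with the open vial about 1 mm from centre under the needle by my camera measurement. No verdict came back, and joint 7 read 2.6026 rad against its 2.6 limit at one point during the cup move.

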